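# Swing the electrode arm over the beaker and press it down

## Robot

A 7-joint arm with a two-finger parallel gripper is mounted at the origin on a cart in front of the work surface, level with it; the furniture and walls round the work are solid. World frame = base frame: x ahead of the robot, y to its left, z up, the work surface at z = 0. Lengths are in m, angles in rad, forces in N, time in s.
With the tool pointing down it reaches from about 0.425 to 0.875 m from the base axis. Payload 9.9 kg.
Tool frame: the origin (TCP) lies midway between the tips of the shut fingers; the grasp point (between the pads) lies 19 mm behind it; z points along the fingers, y is the line along which they close (so a half turn about z gives the same grasp; the last joint's range is limited). The gripper opens to 85 mm and grips with 20 to 120 N. Pads are 22 mm wide; open, the fingers measure 114 mm over their backs; the gripper's body (76 mm by 85 mm) begins 54 mm behind the grasp point. The pads swing forward as they close: fully open they stand 13 mm farther back than shut.
Start: joints at [1.241, 0.576, 0.025, 1.437, -0.015, 1.129, -0.057], TCP at [0.164, -0.655, 0.231] pointing down, gripper open.
Joint ranges: [-2.76, 2.76], [-0.34, 2.15], [-1.52, 1.57], [0.19, 2.46], [-1.09, 4.23], [0.17, 1.99], [-2.82, 2.82]. Speed limits (rad/s): [2.22, 2.22, 3.01, 3.01, 3.14, 3.14, 3.14].

## Interface

Orientations are given as a unit quaternion [w, x, y, z].
In Python, from plant import env, cams, workorder gives the robot as it stands.
- The arm moves only by the tool apply_moves, never from a script. Its argument "plan" is a list of rows, each an object with "dp": the shift along the tool's x, y, z in m, a list of three; "rotation": the turn, a rotation vector about the tool's x, y, z in rad, a list of three; "grip": the finger opening in m, from 0 to 0.0854. A call has 1 to 20 rows; each row shifts and turns the commanded pose from where the row before left it, along the tool's axes as they then stand; what a row does not reach is not made up. A row lasts 1/12 s, in which the tool goes at most 41.7 mm and 7.16 degrees, less where a joint would pass 70% of its speed; a pose out of reach is approached as far as the arm can. A call is refused whole if a number of a shift passes 0.0417 or a number of a turn 0.125, either way. A call with a gripper value outside its range is refused whole. The fingers move at their own pace and stop on an object; "newtons" is the grip in N (left out, the last holds). Time passes only in rows, so rows that do not move let the fingers close. It gives the time, the measured TCP pose, the force, the opening and the grip force at its end, in the units of the state.
- env.state(): the state, without advancing time (a new reading comes with each control period).
- cams.get_image(name): name is "scene" or "top" or "wrist"; returns (picture, depth): 384x512x3 uint8, red, green, blue; 384x512 float32, m along the optical axis (not along the pixel's ray), 0 where there is no reading.
- cams.camera_info(name): a dict with "fx", "fy", "cx", "cy" (pixels), "dist_coeffs" ([k1, k2, p1, p2, k3] as OpenCV has them; the pictures are not rectified), "R" (3x3) and "t" (3): a world point X has camera coordinates R X + t; the wrist camera has in their place "mount" (4x4, takes a point from camera to tool coordinates, whose origin is the TCP and whose axes are the flange's). Camera axes: x right, y down, z forward; pixel columns grow to the right and rows downward; lengths in m; the calibration is good to about 2 mm. A picture is of the moment at which its call begins: read the wrist's pose just before it. camera_info takes no time and is no camera call.
- workorder.close_job(): hands the job in; it is judged then, once.
The state is a dict: "clock": time; "joint_positions": joint angles; "dq": joint speeds; "tau": joint torques, N m; "eef_pos": TCP position; "eef_rot": TCP orientation; "ft_force": force on the tool from outside, world axes, zero at the start; "wrist_torque": the same for the moment, N m; "width": opening from 0.0 (shut) to 1.0 (fully open); "gripper_force": force on a finger pad.
Only numpy, scipy, OpenCV 4.12 (cv2) and the standard library are available. Lean on these libraries where they do the work, as an engineer would, in place of code of your own. Each camera call takes 0.05 s, during which the arm holds its last target. There are 200 camera calls.

## Task

Ready the electrode for a reading: with light pushes and without gripping anything, push the raised arm of the electrode stand sideways with a finger until the blue electrode hangs over the middle of the plastic beaker, then press the arm down from above until the electrode's tip is inside the beaker, well below half of the beaker's height. Let the electrode go down nowhere else, leave the beaker, the round filter box and the petri dish standing where they are, and finish with the hand clear of everything.

Things in the scene. Friction and masses are not known exactly. Their poses are not given: they have to be found in the camera images.
- post_axis (a point): point on the vertical turning axis of the fixed electrode stand, 150 mm above the worktop (height of the raised arm's centre). Grey round base 106 mm across and 20 mm high; post 16 mm thick with a black cap, top 187 mm above the worktop. The arm turns on it with light, even friction (about 0.8 N pushed 100 mm from the axis) and stays where it is left
- press_pad (a point): centre of the top of the round orange pad (26 mm across) on the grey arm, 90 mm from the post's axis: press here; 12 mm above the arm's centre, moves with it. The arm is a level bar 12 mm wide, 18 mm high, from the collar on the post (34 mm across) to the electrode clamp (30 mm across, 160 mm from the axis); its sides are bare 20 to 140 mm from the axis: push there, either way
- electrode_tip (a point): lowest point of the upright blue electrode (12 mm thick) at the arm's end, 160 mm from the post's axis; 90 mm above the worktop while the arm is raised. The electrode reaches from 60 mm below to 48 mm above the arm's centre
- swing (a joint): turn of the arm about the post, rad, positive counter-clockwise seen from above, -1.3 to 1.3; about 0 it points roughly towards the robot
- lower (a joint): how far the arm has been pressed down, m: 0 raised, 0.070 at its bottom stop (electrode tip then 20 mm above the worktop). It takes about 3 to 5 N, stays where it is left and does not spring back
- beaker_mouth (a point): centre of the mouth of the loose plastic beaker, 58 mm above the worktop; whitish, translucent, black marks, hollow, light, 48 mm across at the rim (52 over the spout), narrowing to 42 mm, 58 mm high. It stands to the left or right of the arm's starting place, on the circle on which the electrode swings to within 6 mm
- filter_box: loose round box, white lid on blue, 72 mm across, 28 mm high, on the other side of the arm; origin at the centre of its underside. To be left alone
- petri_dish: loose clear petri dish, 60 mm across, 14 mm high, between the two, near the place under the raised electrode; origin at the centre of its underside. To be left alone
- bar: the grey arm with its pad, clamp and electrode; its origin lies on the post's axis, at worktop height while the arm is raised (lower by the amount it has been pressed down); its -x axis points along the arm to the electrode
Things that resemble listed ones, but are neither listed nor needed, are in the scene too. Of the things that look like the part that bears post_axis, the larger one is meant. What is meant by the part that bears beaker_mouth is not turquoise, and is the smaller of those in its own colour.

How it is judged:
By the outcome, as a careful person would: the job done as asked, in the order asked, and still so for the second after the job is handed in, with the robot touching nothing.
It also fails if it takes over 48 s, if anything falls off the work surface, if the arm or the gripper's body presses on something with over 40 N, if the wrist force passes 120 N, or if a joint passes its speed limit or range.

## Working session

There is one attempt and no reset: what is moved stays moved. The work goes in short steps, Python scripts to look and compute and a tool call to move; the robot and the scene stay as the last step left them, time stands still between calls to the robot, and variables do not carry over. Pictures are saved under pics/ and viewed, at most 10 in all, crops included, and the job is handed in when it is done.

Besides the shell and the picture viewer there is one more tool, called after "Call:" as name([rows], argument=value, ...), one row to a line, values as JSON. apply_moves: Moves the arm, as the interface text tells. Its arguments: {"type":"object","properties":{"plan":{"type":"array"},"newtons":{"type":"number"}},"required":["plan"]}

```bash
mkdir -p pics; cat > h.py <<'E'
import numpy as np, cv2, json
from plant import env, cams, workorder
def world(name, px, depth=None, z=None):
    c=cams.camera_info(name); K=np.array([[c['fx'],0,c['cx']],[0,c['fy'],c['cy']],[0,0,1]])
    p=cv2.undistortPoints(np.array(px,float).reshape(-1,1,2),K,np.array(c['dist_coeffs'])).reshape(-1,2)
    r=np.c_[p,np.ones(len(p))]; R=np.array(c['R']); t=np.array(c['t']); o=-R.T@t; d=r@R
    if depth is not None: return o+d*np.array(depth).reshape(-1,1)
    return o+d*((z-o[2])/d[:,2])[:,None]
E
python3 - <<'E'
from h import *
s=env.state(); print({k:np.round(v,3).tolist() for k,v in s.items()})
for n in ('top','scene'):
    im,d=cams.get_image(n); np.savez('pics/%s0.npz'%n,im=im,d=d)
    cv2.imwrite('pics/%s0.png'%n,cv2.resize(im[:,:,::-1],(800,600)))
    c=cams.camera_info(n); R=np.array(c['R']); print(n,c['fx'],-R.T@np.array(c['t']),R[2])
E
```

```text
{'clock': 0.0, 'joint_positions': [1.241, 0.577, 0.025, 1.438, -0.015, 1.129, -0.056], 'dq': [0.0, 0.0, -0.0, 0.002, -0.001, -0.0, -0.001], 'tau': [0.0, -76.577, 2.25, -28.598, 0.015, 0.013, -0.0], 'eef_pos': [0.164, -0.654, 0.23], 'eef_rot': [-0.001, 0.992, 0.123, -0.0], 'ft_force': [-0.361, 0.558, 0.737], 'wrist_torque': [-0.005, 0.023, 0.033], 'gripper_force': 0.0, 'width': 1.0}
top 375.28412435640286 [ 0.41437319 -0.33158363  0.97010851] [ 0.06437346  0.02051776 -0.99771493]
scene 419.9048980656048 [0.04643402 0.29425603 0.59788773] [ 0.48390318 -0.69895775 -0.52658881]
```

View pics/top0.png

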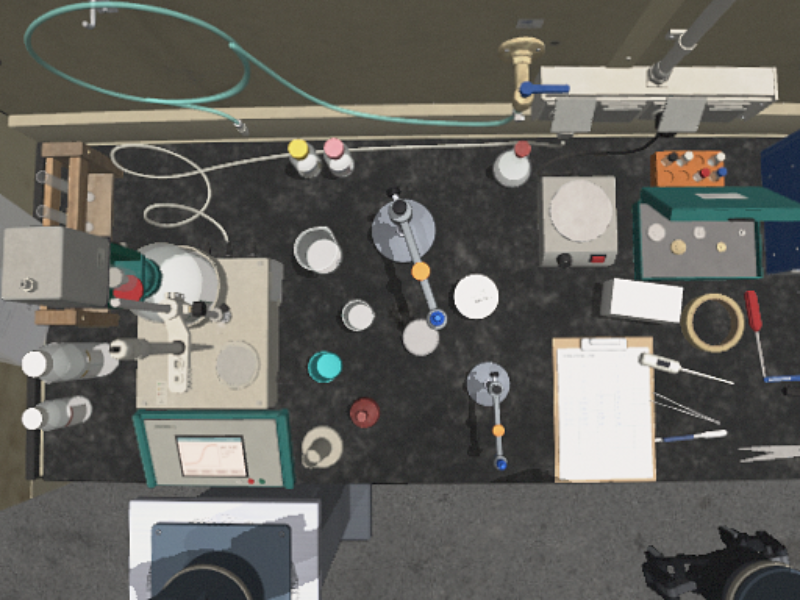

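View pics/scene0.png

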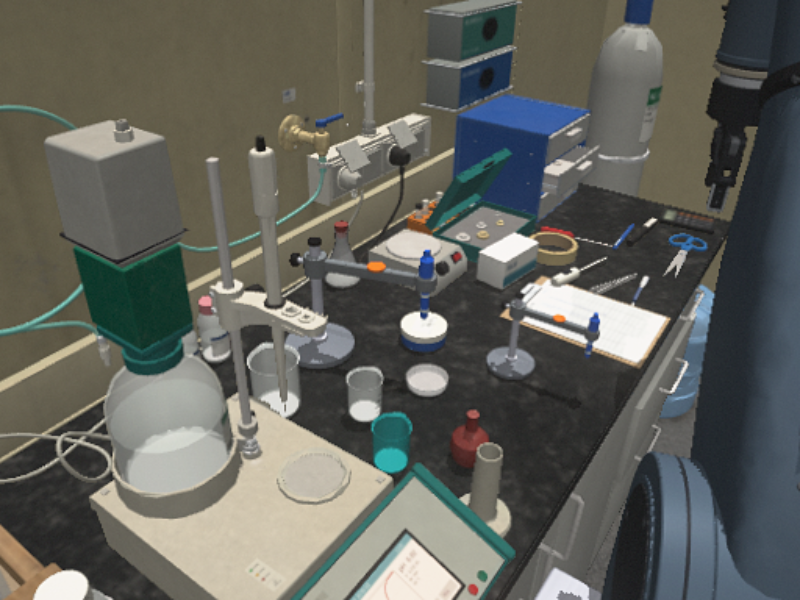

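The top view (800x600) shows the large stand with its cap at (401,210), pad at (421,271) and electrode at (437,318). The small white beaker is at (358,315), the filter box at (475,297) and the petri dish at (421,337). The beaker is therefore on the robot's left (+y). The scene view agrees.

```bash
python3 - <<'E'
from h import *
f=np.load('pics/top0.npz'); im=f['im'];d=f['d']; hsv=cv2.cvtColor(im,cv2.COLOR_RGB2HSV)
def blob(mask,seed,lab):
    n,l,st,ce=cv2.connectedComponentsWithStats(mask.astype('uint8'))
    x,y=[v*.64 for v in seed]
    ok=[i for i in range(1,n) if st[i,4]>8]
    i=min(ok,key=lambda i:np.hypot(*(ce[i]-[x,y])))
    m=(l==i).astype('uint8'); c=max(cv2.findContours(m,0,1)[0],key=len); cc,r=cv2.minEnclosingCircle(c)
    print(lab,ce[i],st[i],cc,round(r,1)); return ce[i],cc
H,S,V=cv2.split(hsv)
e,_=blob((H>100)&(H<125)&(S>140)&(V>80),(437,318),'elec'); E=world('top',e,z=.19)[0]
p,_=blob((H>8)&(H<25)&(S>150)&(V>120),(421,271),'pad'); P=world('top',p,z=.162)[0]
k,_=blob((V<45)&(np.hypot(*(np.mgrid[:384,:512][::-1]-np.array([401,209]).reshape(2,1,1)*.64))<9),(401,209),'cap'); C=world('top',k,z=.187)[0]
b,bc=blob((S<60)&(V>95)&(np.hypot(*(np.mgrid[:384,:512][::-1]-np.array([358,316]).reshape(2,1,1)*.64))<16),(358,316),'beaker')
print('E',E,'P',P,'C',C,'B',world('top',bc,z=.058)[0],world('top',b,z=.058)[0])
dd=P-C; print('pad r',np.hypot(*dd[:2]), 'E r',np.hypot(*(E-C)[:2]),'PE',np.hypot(*(E-P)[:2]))
# depth heights at pts
for n,q in (('e',e),('p',p),('c',k),('b',b)):
    x,y=np.round(q).astype(int); w=d[y-1:y+2,x-1:x+2]; print(n,world('top',q,depth=[np.median(w)])[0])
# tall obstacles via depth
ys,xs=np.mgrid[:384:1,:512:1]; pts=world('top',np.c_[xs.ravel(),ys.ravel()],depth=d.ravel()); ok=d.ravel()>0
pts=pts[ok]
for x in np.arange(.3,1.0,.05):
    print(round(x,2),' '.join('%3d'%(1000*np.max(q[:,2])) if len(q:=pts[(abs(pts[:,0]-x)<.025)&(abs(pts[:,1]-y)<.025)]) else ' --' for y in np.arange(.15,-.8,-.05)))
cv2.imwrite('pics/crop0.png',cv2.resize(im[110:250,180:330,::-1],(750,700),interpolation=2)[:600])
E
```

```text
elec [279.27118644 203.3559322 ] [275 199   9   9  59] (279.131591796875, 203.23684692382812) 4.3
pad [318.35294118 276.58823529] [315 274   8   5  17] (318.5, 275.5) 3.8Traceback (most recent call last):
  File "<stdin>", line 13, in <module>
  File "<stdin>", line 7, in blob
ValueError: min() iterable argument is empty
```

```bash
cat > m.py <<'E'
from h import *
def near(seed,r): return np.hypot(*(np.mgrid[:384,:512][::-1]-np.array(seed).reshape(2,1,1)*.64))<r
def blob(mask,lab):
    n,l,st,ce=cv2.connectedComponentsWithStats(mask.astype('uint8'))
    i=1+np.argmax(st[1:,4]); c=max(cv2.findContours((l==i).astype('uint8'),0,1)[0],key=len); cc,r=cv2.minEnclosingCircle(c)
    print(lab,ce[i].round(1),st[i],np.round(cc,1),round(r,1)); return ce[i],cc
E
python3 - <<'E'
from m import *
f=np.load('pics/top0.npz'); im=f['im'];d=f['d']; hsv=cv2.cvtColor(im,cv2.COLOR_RGB2HSV)
H,S,V=cv2.split(hsv)
print('pad hsv',hsv[173,269],'cap',hsv[134,257],hsv[131,255],'wall',hsv[200:205,225:236,2])
e,_=blob((H>100)&(H<125)&(S>140)&(V>80)&near((437,318),12),'elec'); E=world('top',e,z=.19)[0]
p,_=blob((H>5)&(H<30)&(S>120)&near((421,271),12),'pad'); P=world('top',p,z=.162)[0]
k,_=blob((V<70)&near((401,209),7),'cap'); C=world('top',k,z=.187)[0]
b,bc=blob((V>90)&near((358,316),15),'beaker')
print('E',E,'P',P,'C',C,'B',world('top',bc,z=.058)[0],world('top',b,z=.058)[0])
print('pad r',np.hypot(*(P-C)[:2]), 'E r',np.hypot(*(E-C)[:2]),'PE',np.hypot(*(E-P)[:2]))
for n,q in (('e',e),('p',p),('c',k),('b',b)):
    x,y=np.round(q).astype(int); w=d[y-1:y+2,x-1:x+2]; print(n,world('top',q,depth=[np.median(w)])[0])
ys,xs=np.mgrid[:384:1,:512:1]; pts=world('top',np.c_[xs.ravel(),ys.ravel()],depth=d.ravel()); pts=pts[d.ravel()>0]
for x in np.arange(.3,1.0,.05):
    print(round(x,2),' '.join('%3d'%(1000*np.max(q[:,2])) if len(q:=pts[(abs(pts[:,0]-x)<.025)&(abs(pts[:,1]-y)<.025)]) else ' --' for y in np.arange(.15,-.8,-.05)))
cv2.imwrite('pics/crop0.png',cv2.resize(im[115:235,190:330,::-1],(700,600),interpolation=2))
E
```

```text
pad hsv [ 19 144 238] cap [150   4  63] [120   9  55] wall [[223 222 221 220 222 221 221 222 222 223 222]
 [221 220 221 222 221 221 223 222 222 223 221]
 [221 222 222 222 219 222 223 222 222 221 221]
 [222 221 220 222 219 221 221 222 222 221 222]
 [223 221 220 220 222 220 221 221 221 221 222]]
elec [279.3 203.4] [275 199   9   9  59] [279.1 203.2] 4.3
pad [268.7 173.2] [263 168  12  12 116] [268.8 173.2] 6.1
cap [255.3 132.1] [251 127   9  10  66] [255.5 131.5] 5.1
beaker [228.6 201.4] [219 191  21  21 333] [228.7 201.1] 10.5
E [ 0.44354726 -0.35215536  0.19      ] P [ 0.51016453 -0.33067156  0.162     ] C [ 0.59494004 -0.30317088  0.187     ] B [ 0.45482558 -0.23238702  0.058     ] [ 0.45429198 -0.2321901   0.058     ]
pad r 0.08912448790880131 E r 0.15912024914477954 PE 0.06999581912247395
e [ 0.44326166 -0.35195397  0.19763692]
p [ 0.51009905 -0.33067218  0.16255242]
c [ 0.59506283 -0.30315156  0.18646746]
b [ 0.45672594 -0.2261298   0.00238628]
0.3   4  91  88  87  89  89  88  46  76   6   5  14 111   6   9   9   9  11  12
0.35   5  89  90  91 288  92  61  59   6   5   4  15 128 
[... 289 characters left out ...]
  88  84  84  20 162 161   4   4   4  61  62  56  36  36
0.6   6 103 101  54  40   5  83  83  21 189  22   4   4   5  64  63  61 162 162
0.65   5   5  93   9   4   5   5   6  17 161  18   5  26  29  62  62  59 105 105
0.7  77  42  40   9   8   9 101 101   5   5 157 169 296 295 237 201 237 236 202
0.75 346 389 408 414 407 380 301 201 161 153 158 158 291 283 236 374 407 236 216
0.8 386 400 395 395 386 383 380 376 375 373 371 371 368 370 368 373 370 372 373
0.85  --  --  --  --  --  --  --  --  --  --  --  --  --  --  --  --  --  --  --
0.9  --  --  --  --  --  --  --  --  --  --  --  --  --  --  --  --  --  --  --
0.95  --  --  --  --  --  --  --  --  --  --  --  --  --  --  --  --  --  --  --
```

View pics/crop0.png

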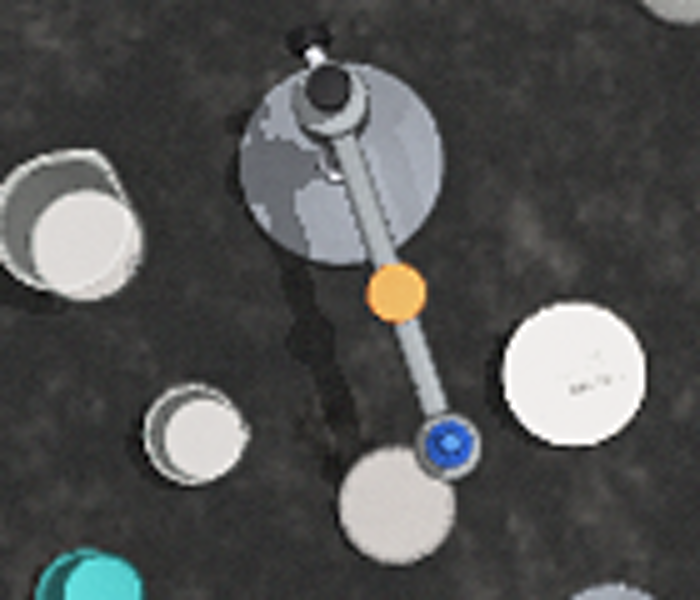

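The crop shows the beaker rim centred at about crop (193,434), i.e. full-frame (228.2,201.3), with its spout at the right. The radii I measured (89 mm and 159 mm, given as 90 and 160) and the heights fit the sizes given, so the arm needs to turn about -0.785 rad towards +y. I'll go in on its right (-y) side with the fingers shut.

Call:
apply_moves([
  {"dp": [0, 0, 0], "rotation": [0, 0, -0.067], "grip": 0},
  {"dp": [0.028, -0.0117, 0], "rotation": [0, 0, 0], "grip": 0},
  {"dp": [0.028, -0.0117, 0], "rotation": [0, 0, 0], "grip": 0},
  {"dp": [0.028, -0.0117, 0], "rotation": [0, 0, 0], "grip": 0},
  {"dp": [0.028, -0.0117, 0], "rotation": [0, 0, 0], "grip": 0},
  {"dp": [0.028, -0.0117, 0], "rotation": [0, 0, 0], "grip": 0},
  {"dp": [0.028, -0.0117, 0], "rotation": [0, 0, 0], "grip": 0},
  {"dp": [0.028, -0.0117, 0], "rotation": [0, 0, 0], "grip": 0},
  {"dp": [0.028, -0.0117, 0], "rotation": [0, 0, 0], "grip": 0},
  {"dp": [0.028, -0.0117, 0], "rotation": [0, 0, 0], "grip": 0},
  {"dp": [0.028, -0.0117, 0], "rotation": [0, 0, 0], "grip": 0},
  {"dp": [0.028, -0.0117, 0], "rotation": [0, 0, 0], "grip": 0},
  {"dp": [0.028, -0.0117, 0], "rotation": [0, 0, 0], "grip": 0},
  {"dp": [0, 0, 0], "rotation": [0, 0, 0], "grip": 0},
  {"dp": [0, 0, 0], "rotation": [0, 0, 0], "grip": 0},
])

```text
clock: 1.35
eef_pos: [0.4424, -0.4158, 0.2309]
eef_rot: [-0.001, 0.987, 0.158, 0.0]
ft_force: [-1.2, -0.1, -0.3]
width: 0.0
gripper_force: 0.0
```

Call:
apply_moves([
  {"dp": [0.0305, -0.0125, 0], "rotation": [0, 0, 0], "grip": 0},
  {"dp": [0.0305, -0.0125, 0], "rotation": [0, 0, 0], "grip": 0},
  {"dp": [0, 0, 0.03], "rotation": [0, 0, 0], "grip": 0},
  {"dp": [0, 0, 0.03], "rotation": [0, 0, 0], "grip": 0},
  {"dp": [0, 0, 0.029], "rotation": [0, 0, 0], "grip": 0},
  {"dp": [0, 0, 0], "rotation": [0, 0, 0], "grip": 0},
  {"dp": [0, 0, 0], "rotation": [0, 0, 0], "grip": 0},
])

```text
clock: 1.93
eef_pos: [0.4895, -0.3757, 0.1414]
eef_rot: [-0.001, 0.988, 0.155, -0.001]
ft_force: [-0.1, -0.7, 0.7]
width: 0.001
gripper_force: 0.0
```

```bash
python3 - <<'E'
from h import *
print(env.state()['joint_positions'])
im,d=cams.get_image('top'); im2,_=cams.get_image('scene')
cv2.imwrite('pics/a1.png',np.hstack([cv2.resize(im[90:250,170:330,::-1],(400,400),interpolation=2),cv2.resize(im2[120:280,150:310,::-1],(400,400),interpolation=2)]))
E
```

```text
[ 0.60171531  0.57732465 -0.03720346  1.70595243  0.02739767  0.86233791
 -0.70685041]
```

View pics/a1.png

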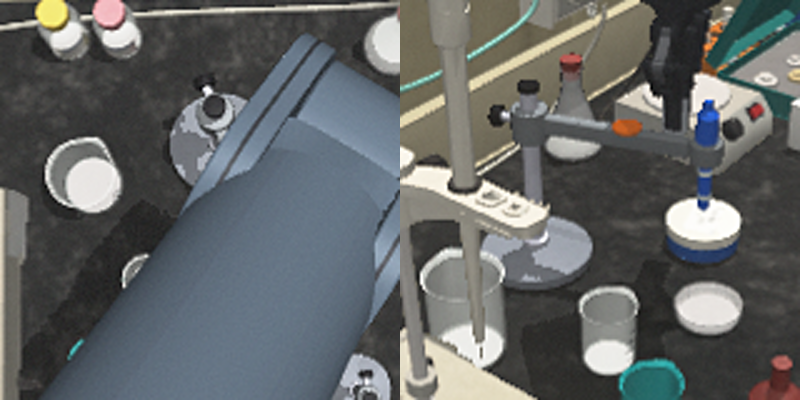

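The top view is covered by the robot. The scene view (right half) shows the shut finger behind the bar at (680,130), between the pad and the clamp. Next I close the gap, then sweep an arc about the post.

Call:
apply_moves([
  {"dp": [0, -0.005, 0], "rotation": [0, 0, 0], "grip": 0},
  {"dp": [0, -0.005, 0], "rotation": [0, 0, 0], "grip": 0},
  {"dp": [0, -0.005, 0], "rotation": [0, 0, 0], "grip": 0},
  {"dp": [-0.0007, -0.0049, 0], "rotation": [0, 0, 0.04], "grip": 0},
  {"dp": [-0.0007, -0.0049, 0], "rotation": [0, 0, 0.04], "grip": 0},
  {"dp": [-0.0007, -0.0049, 0], "rotation": [0, 0, 0.04], "grip": 0},
  {"dp": [-0.0007, -0.0049, 0], "rotation": [0, 0, 0.04], "grip": 0},
  {"dp": [-0.0007, -0.0049, 0], "rotation": [0, 0, 0.04], "grip": 0},
  {"dp": [-0.0007, -0.0049, 0], "rotation": [0, 0, 0.04], "grip": 0},
  {"dp": [0, 0, 0], "rotation": [0, 0, 0], "grip": 0},
])

```text
clock: 2.87
eef_pos: [0.4763, -0.3318, 0.1431]
eef_rot: [-0.0, 0.999, 0.036, 0.0]
ft_force: [-0.8, -0.8, 0.4]
width: -0.0
gripper_force: 0.0
```

```bash
cat > arm.py <<'E'
from h import *
C=np.array([.595,-.303])
def tri():
    im2,d=cams.get_image('scene'); hsv=cv2.cvtColor(im2,cv2.COLOR_RGB2HSV); H,S,V=cv2.split(hsv)
    m=((H<14)&(S>180)&(V>150)); n,l,st,ce=cv2.connectedComponentsWithStats(m.astype('uint8'))
    r=[]
    for i in range(1,n):
        if st[i,4]<15: continue
        p=world('scene',ce[i],z=.162)[0]; v=p[:2]-C
        if .07<np.hypot(*v)<.11: r.append((ce[i].round(1),st[i,4],p.round(4),np.hypot(*v).round(4),'swing',np.arctan2(-v[1],-v[0]).round(3)))
    return im2,r
def tcp():
    s=env.state(); w,x,y,z=s['eef_rot']; a=2*np.arctan2(y,x); u=np.array([np.cos(a),np.sin(a)]); n=np.array([u[1],-u[0]])
    v=s['eef_pos'][:2]-C; print('tcp',np.round(s['eef_pos'],4),'yaw',round(a,3),'armframe',(v@u).round(4),(v@n).round(4),'f',np.round(s['ft_force'],2),'ang',np.arctan2(-v[1],-v[0]).round(3)); return a,u,n,s
E
python3 - <<'E'
from arm import *
tcp(); im,r=tri(); print(r)
E
```

```text
tcp [ 0.4763 -0.3318  0.1431] yaw 0.072 armframe -0.1205 0.0202 f [-0.82 -0.76  0.38] ang 0.238
[(array([236.2, 175.1]), np.int32(42), array([ 0.5035, -0.3065,  0.162 ]), np.float64(0.0916), 'swing', np.float64(0.038))]
```

Call:
apply_moves([
  {"dp": [-0.0007, -0.0049, 0], "rotation": [0, 0, 0.04], "grip": 0},
  {"dp": [-0.0007, -0.0049, 0], "rotation": [0, 0, 0.04], "grip": 0},
  {"dp": [-0.0007, -0.0049, 0], "rotation": [0, 0, 0.04], "grip": 0},
  {"dp": [-0.0007, -0.0049, 0], "rotation": [0, 0, 0.04], "grip": 0},
  {"dp": [-0.0007, -0.0049, 0], "rotation": [0, 0, 0.04], "grip": 0},
  {"dp": [-0.0007, -0.0049, 0], "rotation": [0, 0, 0.04], "grip": 0},
  {"dp": [-0.0007, -0.0049, 0], "rotation": [0, 0, 0.04], "grip": 0},
  {"dp": [-0.0007, -0.0049, 0], "rotation": [0, 0, 0.04], "grip": 0},
  {"dp": [-0.0007, -0.0049, 0], "rotation": [0, 0, 0.04], "grip": 0},
  {"dp": [-0.0007, -0.0049, 0], "rotation": [0, 0, 0.04], "grip": 0},
  {"dp": [-0.0007, -0.0049, 0], "rotation": [0, 0, 0.04], "grip": 0},
  {"dp": [0, 0, 0], "rotation": [0, 0, 0], "grip": 0},
  {"dp": [0, 0, 0], "rotation": [0, 0, 0], "grip": 0},
])

```text
clock: 4.0
eef_pos: [0.4756, -0.279, 0.1425]
eef_rot: [0.0, 0.983, -0.181, 0.0]
ft_force: [-0.1, 0.0, -0.1]
width: -0.003
gripper_force: 0.0
```

```bash
python3 - <<'E'
from arm import *
a,u,n,s=tcp(); im,r=tri(); print(r, np.round(s['joint_positions'],2))
hsv=cv2.cvtColor(im,cv2.COLOR_RGB2HSV); H,S,V=cv2.split(hsv)
m=(H>105)&(H<130)&(S>150)&(V>70); m[:, :200]=0; m[:,330:]=0; m[:140]=0;m[270:]=0
num,l,st,ce=cv2.connectedComponentsWithStats(m.astype('uint8')); print(st[1:][st[1:,4]>10])
cv2.imwrite('pics/a2.png',cv2.resize(im[120:280,150:310,::-1],(600,600),interpolation=2))
E
```

```text
tcp [ 0.4756 -0.279   0.1425] yaw -0.364 armframe -0.1201 0.0202 f [-0.07  0.   -0.14] ang -0.198
[(array([222.1, 183.1]), np.int32(16), array([ 0.5069, -0.264 ,  0.162 ]), np.float64(0.0963), 'swing', np.float64(-0.417))] [ 0.34  0.5   0.16  1.88 -0.11  0.77 -1.38]
[[236 180  10  21 161]
 [238 214   6   7  38]
 [238 224   6   4  16]]
```

View pics/a2.png

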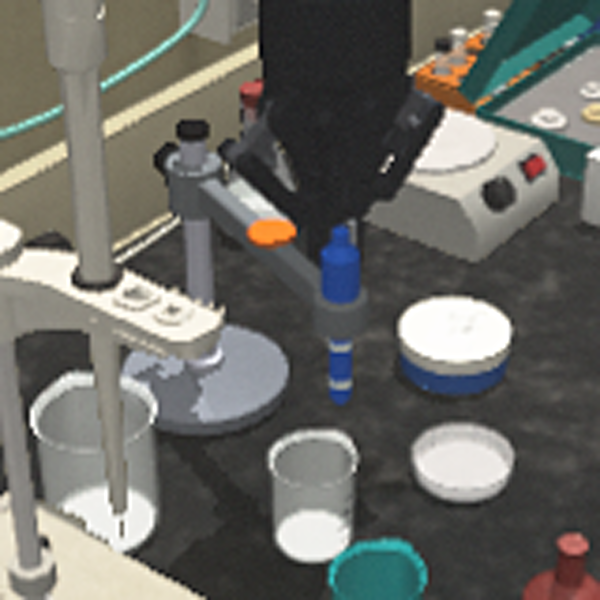

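The scene view shows the electrode tip at crop (341,402), still right of the beaker mouth at (313,445). I'll locate the electrode and the beaker rim from this one camera, so that any calibration bias is shared.

```bash
cat >> arm.py <<'E'
def elec(im,low=0.,lo=200):
    H,S,V=cv2.split(cv2.cvtColor(im,cv2.COLOR_RGB2HSV))
    m=(H>105)&(H<130)&(S>150)&(V>70); m[:,:lo]=0; m[:,262:]=0; m[:140]=0;m[270:]=0
    n,l,st,ce=cv2.connectedComponentsWithStats(m.astype('uint8')); i=1+np.argmax(st[1:,4])
    ys,xs=np.where(l==i); x=xs[ys>ys.min()+8].mean()
    for row,z in ((ys.min()+.5,.198-low),(ys.max()+.5,.159-low)):  # top end; clamp top
        p=world('scene',[x,row],z=z)[0]; v=p[:2]-C; print('elec px',x.round(1),row,p.round(4),'r',np.hypot(*v).round(4),'swing',np.arctan2(-v[1],-v[0]).round(3))
E
python3 - <<'E'
from arm import *
f=np.load('pics/scene0.npz')['im']; 
H,S,V=cv2.split(cv2.cvtColor(f,cv2.COLOR_RGB2HSV))
im,r=tri(); elec(im)
t=world('scene',[150+341/3.75,120+400/3.75],z=.09)[0]; v=t[:2]-C; print('tip',t,np.hypot(*v),np.arctan2(-v[1],-v[0]))
# beaker rim ellipse from crop clicks: left 270,right 358 top 430 bottom 470 (x/3.75)
for px in ((313,451),(314,449)):
    b=world('scene',[150+px[0]/3.75,120+px[1]/3.75],z=.058)[0]; v=b[:2]-C; print('B',b,np.hypot(*v),np.arctan2(-v[1],-v[0]))
E
```

```text
elec px 240.3 180.5 [ 0.4476 -0.2455  0.198 ] r 0.1582 swing -0.372
elec px 240.3 200.5 [ 0.4424 -0.2388  0.159 ] r 0.1656 swing -0.398
tip [ 0.44696156 -0.24717421  0.09      ] 0.15821472472834772 -0.3606134310801327
B [ 0.45704964 -0.23546457  0.058     ] 0.15359470972794137 -0.45526343362266725
B [ 0.4576616  -0.23715466  0.058     ] 0.1523070725740472 -0.4470636538394849
```

Call:
apply_moves([
  {"dp": [-0.0004, -0.003, 0], "rotation": [0, 0, 0.025], "grip": 0},
  {"dp": [-0.0004, -0.003, 0], "rotation": [0, 0, 0.025], "grip": 0},
  {"dp": [-0.0004, -0.003, 0], "rotation": [0, 0, 0.025], "grip": 0},
  {"dp": [-0.0004, -0.003, 0], "rotation": [0, 0, 0.025], "grip": 0},
  {"dp": [0, 0, 0], "rotation": [0, 0, 0], "grip": 0},
  {"dp": [0, 0.012, 0], "rotation": [0, 0, 0], "grip": 0},
  {"dp": [0, 0.02, 0], "rotation": [0, 0, 0], "grip": 0},
  {"dp": [0, 0.01, -0.03], "rotation": [0, 0, 0], "grip": 0},
  {"dp": [0, 0, -0.04], "rotation": [0, 0, 0], "grip": 0},
  {"dp": [0, 0, -0.03], "rotation": [0, 0, 0], "grip": 0},
  {"dp": [0, 0, 0], "rotation": [0, 0, 0], "grip": 0},
])

```text
clock: 5.02
eef_pos: [0.461, -0.3085, 0.2483]
eef_rot: [0.002, 0.973, -0.232, 0.004]
ft_force: [0.3, 0.1, -0.4]
width: -0.0
gripper_force: 0.0
```

```bash
python3 - <<'E'
from arm import *
a,u,n,s=tcp(); im,r=tri(); print(r); elec(im,lo=215)
w,_=cams.get_image('wrist'); t,_=cams.get_image('top')
np.savez('pics/a3.npz',w=w,t=t,im=im)
cv2.imwrite('pics/a3.png',np.hstack([cv2.resize(im[120:270,150:300,::-1],(400,400),interpolation=2),cv2.resize(w[:,:,::-1],(400,400))]))
E
```

```text
tcp [ 0.461  -0.3085  0.2483] yaw -0.468 armframe -0.1171 0.0654 f [ 0.3   0.06 -0.37] ang 0.041
[]
elec px 233.6 183.5 [ 0.451  -0.2294  0.198 ] r 0.1617 swing -0.473
elec px 233.6 202.5 [ 0.4485 -0.2257  0.159 ] r 0.1657 swing -0.486
```

View pics/a3.png

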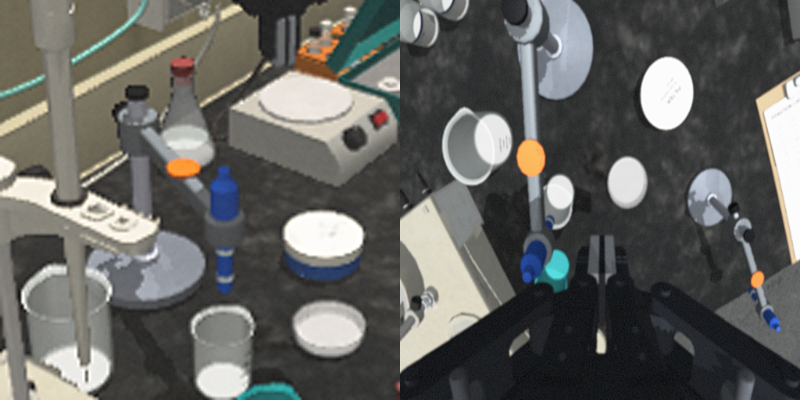

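The scene view shows the electrode tip at about (225,290), above the beaker mouth at (222,318). The wrist view shows the pad at (531,158) and the beaker at (558,200). I'll check both by wrist-camera rays.

```bash
cat >> arm.py <<'E'
from scipy.spatial.transform import Rotation as Ro
def wworld(px,z,s):
    c=cams.camera_info('wrist'); K=np.array([[c['fx'],0,c['cx']],[0,c['fy'],c['cy']],[0,0,1]])
    p=cv2.undistortPoints(np.array(px,float).reshape(-1,1,2),K,np.array(c['dist_coeffs'])).reshape(-1,2)
    M=np.array(c['mount']); q=s['eef_rot']; R=Ro.from_quat([q[1],q[2],q[3],q[0]]).as_matrix()
    o=R@M[:3,3]+s['eef_pos']; d=np.c_[p,np.ones(len(p))]@(R@M[:3,:3]).T
    return o+d*((z-o[2])/d[:,2])[:,None]
E
python3 - <<'E'
from arm import *
s=env.state(); w=np.load('pics/a3.npz')['w']; H,S,V=cv2.split(cv2.cvtColor(w,cv2.COLOR_RGB2HSV))
m=((H>5)&(H<30)&(S>120)); m[:100]=0;m[200:]=0;m[:,:140]=0;m[:,190:]=0
n,l,st,ce=cv2.connectedComponentsWithStats(m.astype('uint8')); i=1+np.argmax(st[1:,4]); p=wworld(ce[i],.162,s)[0]
print('pad',ce[i],st[i,4],p,'r',np.hypot(*(p[:2]-C)),np.arctan2(-(p-[*C,0])[1],-(p-[*C,0])[0]))
cap=wworld([116/.78125,12/1.0417],.187,s)[0]; print('cap',cap)
cv2.imwrite('pics/w3.png',cv2.resize(w[140:290,150:250,::-1],(400,600),interpolation=2))
E
```

```text
pad [167.31267345 151.03145236] 1081 [ 0.51343195 -0.26360138  0.162     ] r 0.09058475774728954 -0.44996773522385086
cap [ 0.58867215 -0.30285642  0.187     ]
```

View pics/w3.png

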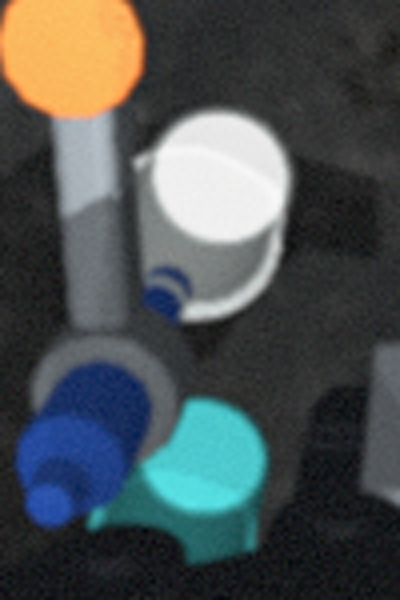

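```bash
python3 - <<'E'
from arm import *
s=env.state()
for nm,x,y,z in (('rim c',209,234,.058),('rim right',285,225,.058),('rim bottom',200,321,.058),('rim left',134,165,.058),('bottom disc',222,176,.002),('tip',170,285,.09),('etop',50,505,.198)):
    p=wworld([150+x/4,140+y/4],z,s)[0]; v=p[:2]-C; print(nm,p.round(4),np.hypot(*v).round(4),np.arctan2(-v[1],-v[0]).round(3))
E
```

```text
rim c [ 0.449  -0.2357  0.058 ] 0.1608 -0.432
rim right [ 0.4421 -0.2549  0.058 ] 0.1602 -0.305
rim bottom [ 0.4285 -0.2212  0.058 ] 0.1855 -0.456
rim left [ 0.4744 -0.2275  0.058 ] 0.1423 -0.559
bottom disc [ 0.4511 -0.2309  0.002 ] 0.161 -0.464
tip [ 0.449  -0.2308  0.09  ] 0.1628 -0.459
etop [ 0.4512 -0.2331  0.198 ] 0.1599 -0.452
```

All views put the electrode within about 3 mm of the beaker's middle. Next I go above the pad and press.

Call:
apply_moves([
  {"dp": [0.009, -0.0215, 0], "rotation": [0, 0, 0], "grip": 0},
  {"dp": [0.009, -0.0215, 0], "rotation": [0, 0, 0], "grip": 0},
  {"dp": [0.009, -0.0215, 0], "rotation": [0, 0, 0], "grip": 0},
  {"dp": [0, 0, 0.025], "rotation": [0, 0, 0], "grip": 0},
  {"dp": [0, 0, 0.025], "rotation": [0, 0, 0], "grip": 0},
  {"dp": [0, 0, 0.02], "rotation": [0, 0, 0], "grip": 0},
  {"dp": [0, 0, 0], "rotation": [0, 0, 0], "grip": 0},
  {"dp": [0, 0, 0], "rotation": [0, 0, 0], "grip": 0},
])

```text
clock: 5.83
eef_pos: [0.5116, -0.2594, 0.1707]
eef_rot: [-0.0, 0.973, -0.231, -0.002]
ft_force: [-0.6, 0.6, 1.6]
width: 0.003
gripper_force: 0.0
```

```bash
python3 - <<'E'
from arm import *
tcp(); print(env.state()['joint_positions'])
E
```

```text
tcp [ 0.5116 -0.2594  0.1707] yaw -0.467 armframe -0.0941 -0.0013 f [-0.58  0.57  1.6 ] ang -0.481
[ 0.26425034  0.49572624  0.18611221  1.79269261 -0.11510211  0.86787756
 -1.5345757 ]
```

Call:
apply_moves([
  {"dp": [0.003, 0.0015, 0], "rotation": [0, 0, 0], "grip": 0},
  {"dp": [0, 0, 0.004], "rotation": [0, 0, 0], "grip": 0},
  {"dp": [0, 0, 0.004], "rotation": [0, 0, 0], "grip": 0},
  {"dp": [0, 0, 0.004], "rotation": [0, 0, 0], "grip": 0},
  {"dp": [0, 0, 0.004], "rotation": [0, 0, 0], "grip": 0},
  {"dp": [0, 0, 0.004], "rotation": [0, 0, 0], "grip": 0},
  {"dp": [0, 0, 0.004], "rotation": [0, 0, 0], "grip": 0},
  {"dp": [0, 0, 0.004], "rotation": [0, 0, 0], "grip": 0},
  {"dp": [0, 0, 0.004], "rotation": [0, 0, 0], "grip": 0},
])

```text
clock: 6.58
eef_pos: [0.5153, -0.2625, 0.1401]
eef_rot: [0.0, 0.973, -0.232, 0.001]
ft_force: [2.1, -1.2, 4.0]
width: -0.001
gripper_force: 1.7
```

```bash
python3 - <<'E'
from arm import *
a,u,n,s=tcp(); im,r=tri(); print(np.round(s['wrist_torque'],2))
cv2.imwrite('pics/a4.png',cv2.resize(im[120:270,150:300,::-1],(600,600),interpolation=2))
E
```

```text
tcp [ 0.5153 -0.2625  0.1401] yaw -0.467 armframe -0.0894 -0.0002 f [ 2.12 -1.18  3.96] ang -0.47
[-0.37 -0.34 -0.01]
```

View pics/a4.png

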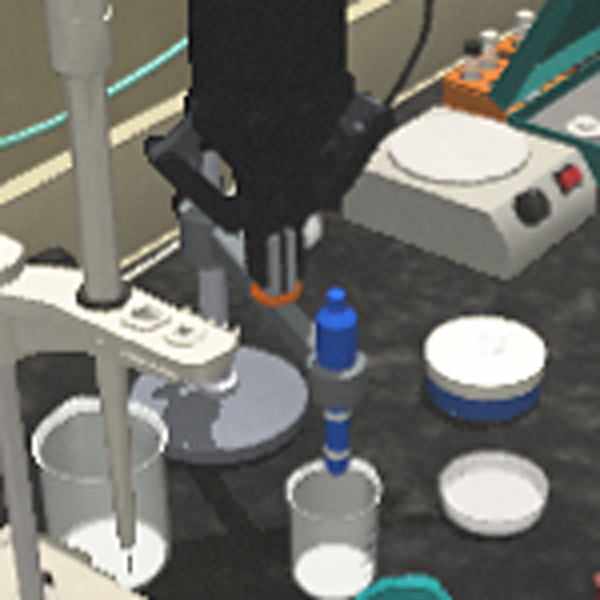

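The tip, at (337,470) in the crop, is about 10 mm above the rim, whose centre is at (334,487), so it is well centred. I'll keep pressing.

Call:
apply_moves([
  {"dp": [0, 0, 0.004], "rotation": [0, 0, 0], "grip": 0},
  {"dp": [0, 0, 0.004], "rotation": [0, 0, 0], "grip": 0},
  {"dp": [0, 0, 0.004], "rotation": [0, 0, 0], "grip": 0},
  {"dp": [0, 0, 0.004], "rotation": [0, 0, 0], "grip": 0},
  {"dp": [0, 0, 0.004], "rotation": [0, 0, 0], "grip": 0},
  {"dp": [0, 0, 0.004], "rotation": [0, 0, 0], "grip": 0},
  {"dp": [0, 0, 0.004], "rotation": [0, 0, 0], "grip": 0},
  {"dp": [0, 0, 0.004], "rotation": [0, 0, 0], "grip": 0},
  {"dp": [0, 0, 0.004], "rotation": [0, 0, 0], "grip": 0},
  {"dp": [0, 0, 0.004], "rotation": [0, 0, 0], "grip": 0},
  {"dp": [0, 0, 0.002], "rotation": [0, 0, 0], "grip": 0},
  {"dp": [0, 0, 0], "rotation": [0, 0, 0], "grip": 0},
])

```text
clock: 7.63
eef_pos: [0.5144, -0.2619, 0.0976]
eef_rot: [-0.0, 0.973, -0.231, -0.001]
ft_force: [-0.7, 0.1, -0.4]
width: -0.001
gripper_force: 0.0
```

Call:
apply_moves([
  {"dp": [0, 0, 0.0015], "rotation": [0, 0, 0], "grip": 0},
  {"dp": [0, 0, 0.0015], "rotation": [0, 0, 0], "grip": 0},
  {"dp": [0, 0, 0.001], "rotation": [0, 0, 0], "grip": 0},
  {"dp": [0, 0, 0], "rotation": [0, 0, 0], "grip": 0},
])

```text
clock: 7.97
eef_pos: [0.5145, -0.2619, 0.094]
eef_rot: [-0.0, 0.973, -0.231, -0.0]
ft_force: [0.1, 0.4, -0.9]
width: -0.002
gripper_force: 0.0
```

Call:
apply_moves([
  {"dp": [0, 0, -0.01], "rotation": [0, 0, 0], "grip": 0},
  {"dp": [0, 0, -0.03], "rotation": [0, 0, 0], "grip": 0},
  {"dp": [0, 0, -0.035], "rotation": [0, 0, 0], "grip": 0},
  {"dp": [0, 0, -0.035], "rotation": [0, 0, 0], "grip": 0},
  {"dp": [0, 0, -0.035], "rotation": [0, 0, 0], "grip": 0},
  {"dp": [-0.01, 0.033, 0], "rotation": [0, 0, 0], "grip": 0},
  {"dp": [-0.01, 0.033, 0], "rotation": [0, 0, 0], "grip": 0},
  {"dp": [-0.01, 0.033, 0], "rotation": [0, 0, 0], "grip": 0},
  {"dp": [-0.01, 0.033, 0], "rotation": [0, 0, 0], "grip": 0},
  {"dp": [-0.01, 0.033, 0], "rotation": [0, 0, 0], "grip": 0},
  {"dp": [-0.01, 0.033, 0], "rotation": [0, 0, 0], "grip": 0},
  {"dp": [0, 0.033, 0], "rotation": [0, 0, 0], "grip": 0},
  {"dp": [0, 0.033, 0], "rotation": [0, 0, 0], "grip": 0},
  {"dp": [0, 0, 0], "rotation": [0, 0, 0], "grip": 0},
  {"dp": [0, 0, 0], "rotation": [0, 0, 0], "grip": 0},
])

```text
clock: 9.22
eef_pos: [0.3406, -0.4726, 0.2398]
eef_rot: [0.0, 0.972, -0.234, -0.0]
ft_force: [1.1, 1.0, -0.6]
width: 0.002
gripper_force: 0.0
```

```bash
python3 - <<'E'
from arm import *
tcp(); im,r=tri(); t,_=cams.get_image('top')
cv2.imwrite('pics/a5.png',np.hstack([cv2.resize(im[140:270,170:300,::-1],(400,400),interpolation=2),cv2.resize(t[110:250,180:320,::-1],(400,400),interpolation=2)]))
E
```

```text
tcp [ 0.3406 -0.4726  0.2398] yaw -0.471 armframe -0.1496 0.2666 f [ 1.08  1.04 -0.56] ang 0.588
```

View pics/a5.png

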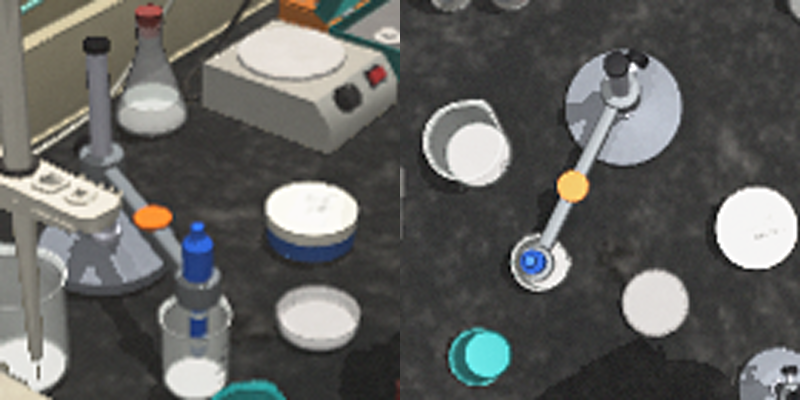

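The electrode is inside the beaker mouth in both views and nothing else has moved. I'll check how deep it is, from the heights of the electrode top and the pad.

```bash
python3 - <<'E'
from arm import *
t,d=cams.get_image('top'); H,S,V=cv2.split(cv2.cvtColor(t,cv2.COLOR_RGB2HSV))
for nm,m,h in (('elec',(H>100)&(H<125)&(S>140)&(V>80),.128),('pad',(H>5)&(H<30)&(S>120),.092)):
    m=m.copy(); m[:110]=0;m[250:]=0;m[:,180:0]=0;m[:,320:]=0;m[:,:210]=0
    n,l,st,ce=cv2.connectedComponentsWithStats(m.astype('uint8')); i=1+np.argmax(st[1:,4]); c=ce[i]
    x,y=np.round(c).astype(int); p=world('top',c,depth=[np.median(d[y-1:y+2,x-1:x+2])])[0]; v=p[:2]-C
    print(nm,c,st[i,4],p.round(4),np.hypot(*v).round(4),np.arctan2(-v[1],-v[0]).round(3))
    if nm=='pad': print(np.round(d[y-3:y+4,x-3:x+4],3))
E
```

```text
elec [226.07142857 201.35714286] 56 [ 0.4513 -0.2342  0.1287] 0.1593 -0.446
pad [239.93137255 174.75490196] 102 [ 0.515  -0.263   0.0946] 0.0894 -0.464
[[0.883 0.882 0.882 0.885 0.883 0.882 0.882]
 [0.881 0.88  0.879 0.882 0.881 0.884 0.884]
 [0.879 0.881 0.881 0.878 0.881 0.883 0.885]
 [0.879 0.882 0.881 0.884 0.883 0.881 0.881]
 [0.882 0.882 0.878 0.883 0.883 0.882 0.882]
 [0.882 0.88  0.885 0.878 0.882 0.881 0.883]
 [0.882 0.883 0.88  0.88  0.883 0.882 0.881]]
```

The pad and the electrode top have both dropped 68–69 mm, so the tip is about 22 mm above the worktop, below half of the beaker's 58 mm. It is centred to about 4 mm, and the hand is clear.

```bash
python3 -c "
from plant import workorder; print(workorder.close_job())"
```

```text
the job is handed in; nothing more can be done
None
```

The job is handed in: the electrode hangs about 4 mm off the beaker's middle, with its tip about 22 mm above the worktop (half of the beaker's height is 29 mm). The last pictures show the beaker, filter box and petri dish where they stood and the hand clear, and the whole job took about 9 s.

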